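# Change the capacitor ageing rack over from the aged batch to the reference sample

### The arm

A 6-joint arm with a two-finger parallel gripper is mounted at the origin on a cart in front of the work surface, level with it; the furniture and walls round the work are solid. World frame = base frame: x ahead of the robot, y to its left, z up, the work surface at z = 0. Lengths are in m, angles in rad, forces in N, time in s.
With the tool pointing down it reaches from about 0.35 to 0.975 m from the base axis. Payload 4.9 kg.
Tool frame: the origin (TCP) lies midway between the tips of the shut fingers; the grasp point (between the pads) lies ctrl.grip_depth behind it (ctrl.grip_depth is the distance from the TCP to the grasp point, in m); z points along the fingers, y is the line along which they close (so a half turn about z gives the same grasp; the last joint's range is limited). The gripper opens to 85 mm and grips with 20 to 120 N. Pads are 22 mm wide; open, the fingers measure 114 mm over their backs; the gripper's body (76 mm by 85 mm) begins 54 mm behind the grasp point. The pads swing forward as they close: fully open they stand 13 mm farther back than shut.
Start: joints at [1.03, 0.053, 1.613, -0, 1.476, -0.119], TCP at [0.256, 0.57, 0.231] pointing down, gripper open.
Joint ranges: [-3.01, 3.01], [-1.01, 2.22], [0.06, 2.58], [-1.02, 4.17], [0.09, 2.62], [-3.14, 3.14]. Speed limits (rad/s): [2.57, 2.57, 3.14, 3.14, 3.14, 3.14].

### API

Orientations are given as a rotation vector (axis times angle).
In Python, from station import ctrl, get_image, camera_model gives the robot as it stands. The module is installed in compiled form; this text tells all that it offers.
- The arm moves only by the shell command python3 -m crank 'ROWS' [FORCE]. ROWS is JSON, a list of rows, each a list of 7 numbers: the shift along the tool's x, y, z in mm, then the turn, a rotation vector about the tool's x, y, z in rad, then the opening, from -1 (shut) to 1 (fully open). A call has exactly 10 rows; each row shifts and turns the commanded pose from where the row before left it, along the tool's axes as they then stand; what a row does not reach is not made up. A row lasts 1/12 s, in which the tool goes at most 41.7 mm and 7.16 degrees, less where a joint would pass 70% of its speed; a pose out of reach is approached as far as the arm can. A call with a gripper value outside its range is refused whole. The fingers move at their own pace and stop on an object; FORCE is the grip in N (left out, the last holds). Time passes only in rows, so rows that do not move let the fingers close, or fill a call up. It gives the time, the measured TCP pose, the force, the opening and the grip force at its end, in the units of the state.
- ctrl.get_obs(): the state, without advancing time (a new reading comes with each control period).
- get_image(name): name is "scene" or "top" or "wrist"; returns the picture (480x640x3 uint8, red, green, blue); there is no depth.
- camera_model(name): a dict with "vertical_fov" (degrees; the focal length in pixels is half the picture's height over the tangent of half this angle, whatever the lens; pixels are square), "cx", "cy" (the principal point, pixels), "R" (3x3) and "t" (3): a world point X has camera coordinates R X + t; the wrist camera has in their place "hand_eye" (4x4, takes a point from camera to tool coordinates, whose origin is the TCP and whose axes are the flange's). Camera axes: x right, y down, z forward; pixel columns grow to the right and rows downward; lengths in m; the calibration is good to about 2 mm. A picture is of the moment at which its call begins: read the wrist's pose just before it. camera_model takes no time and is no camera call.
- ctrl.finish_job(): hands the job in; it is judged then, once.
The state is a dict: "t": time; "q": joint angles; "dq": joint speeds; "effort": joint torques, N m; "tool_pos": TCP position; "tool_rot": TCP orientation; "contact_force": force on the tool from outside, world axes, zero at the start; "wrist_torque": the same for the moment, N m; "opening": finger opening in m; "grip_force": force on a finger pad.
Only numpy, scipy, OpenCV 4.12 (cv2) and the standard library are available. Lean on these libraries where they do the work, as an engineer would, in place of code of your own. Each camera call takes 0.05 s, during which the arm holds its last target. There are 200 camera calls.

### The job

The ageing run is over: lift the keeper bar out of the two open brackets of the rack, lay it aside, and move every aged capacitor from the rack into the black tray. Then take the reference capacitor out of the steel pot, stand it upright in the empty rack channel, and lay the bar back down in both brackets over it. Last, turn the knurled ratchet knob clockwise (seen from above) until it slips and the reference is clamped, stop within half a turn of slipping, and let go; leave the beaker, tape roll and wash bottle alone.

Things in the scene. Friction and masses are not known exactly. Their poses are not given: they have to be found in the camera images.
- rack: Fixed ageing rack on a 78 x 334 mm metal base. Origin on the bench top under the middle of its channel; x away from the robot across the channel, y left along it, z up. Channel floor (brown) at z = 14 mm, y = -104 to 104 mm, ring marks at y = -75, -25, 25, 75 mm (any spot will do). Behind it a fixed copper-faced rail: face at x = +20 mm, top z = 38 mm. In front the moving pressure rail
- keeper_bar: Loose yellow-brown bar, 14 x 14 mm section, 256 mm long along its y axis, black ends, 0.16 kg. Origin at the centre of its underside, z up. In its middle a black upright lifting tab 12 mm thick (x), 56 mm long (y), z = 14 to 45 mm. Seated, it lies in both bracket slots of the rack, along the rack's y, 3 mm above the capacitors' terminals; either way round will do
- bar_seat (a point): Where the bar's origin lies when seated: 75 mm above the rack's origin, axes as the rack's. At y = -116 and +116 mm from here stands a bracket, an upright plate 10 mm thick and 46 mm wide (x) with a U slot open at the top: slot 18 mm wide (x -9 to 9 mm), bottom at the height of this point, sides flaring from 13 mm above it to about 30 mm wide at the top, 29 mm above it
- pressure_rail: Moving front wall of the channel, copper-faced, 200 mm long (y). Its origin starts near the rack's and moves along the rack's +x by 5 mm per radian of the screw; its face lies 22 mm before (-x) its origin, 16 to 38 mm above the bench, so the channel is 42 mm wide with the screw at 0. It slides a capacitor along the floor and clamps it on the fixed rail
- screw (a joint): Clamping screw (rad), starts between 0 and 0.3, grows when the knob is turned clockwise seen from above; about 1.6 when a capacitor is clamped. Takes about 0.08 N m to turn and stays where it is left
- ratchet (a joint): Slip of the torque-limiting knob on the screw (rad), 0 at the start. Still while knob and screw turn together; once the rail clamps, the screw stops, the knob slips round it at a steady torque of about 0.15 N m, and this grows by the angle slipped. A red line on the screw's end and a white one on the knob's top show it. Turned back, the knob drives the screw back
- knob_grip (a point): Middle of the round knurled ratchet knob, upright axis: 33 mm diameter, 62 to 90 mm above the bench (this point at 78), beyond the rack's left bracket, at x = -30, y = 162 mm in the rack's frame. Grip at any angle. It stands on a 24 mm boss (top 52 mm) on the grey screw housing: x = -64 to 14, y = 140 to 184 mm, top at 40 mm
- aged_1: Aged capacitor, a blue and white upright can: body 34 mm in diameter and 50 mm high, two small terminals on top up to 58 mm (looks only, not solid), 0.06 kg. Origin at the centre of its bottom, z along its axis to the terminals. Two to four aged ones stand in the rack; the absent ones read None
- aged_2: Aged capacitor like aged_1
- aged_3: Aged capacitor like aged_1
- aged_4: Aged capacitor like aged_1
- reference: Reference capacitor, the same size and look as aged_1; it stands in the steel pot, its bottom 2 mm above the bench
- sample_pot: Loose open round stainless pot, 131 mm across the rim, 71 mm high, about 105 mm across inside at the floor, floor 2 mm thick. Origin at the centre of its underside
- finished_tray: Loose black open tray, 100 x 220 mm (x, y), 30 mm high, walls 3 mm, inner floor at z = 3 mm. Origin at the centre of its underside, y along its length
- beaker: Small glass beaker, 55 mm across, 70 mm high, left of the rack; to be left alone. Origin at the centre of its underside
- tape_roll: Black tape roll, 58 mm across, 19 mm high, lying flat behind the rack; to be left alone. Origin at the centre of its underside
- wash_bottle: White wash bottle with a red cap, 149 mm high, behind the rack; to be left alone. Origin at the centre of its underside
- free_strip (a point): Middle of a free strip of bench to the right (260 mm along y, 80 mm along x) where the bar may be laid, though any free place will do. Just behind it stand the fixed instruments, 270 mm high, from x = 0.47 m on, y = -0.42 to -0.05 m. Left behind the rack stands the fixed water bath, 155 mm high, from x = 0.645 m on, y = 0.26 to 0.64 m
Things that resemble listed ones, but are neither listed nor needed, are in the scene too. What is shaped like the aged_3 but brown or yellow is not meant.

How it is judged:
By the outcome, as a careful person would: the job done as asked, in the order asked, and still so for the second after the job is handed in, with the robot touching nothing.
Of aged_1, aged_2, aged_3, aged_4 only 2 to 4 are there at a start; the rules pass over those that are not, and their reading is None.
At some moment in a run one of finished_tray may be knocked a few centimetres aside while the robot is not near it.
It also fails if it takes over 210 s, if anything falls off the work surface, if the arm or the gripper's body presses on something with over 40 N, if the wrist force passes 120 N, or if a joint passes its speed limit or range.

## Working session

There is one attempt and no reset: what is moved stays moved. The work goes in short steps, Python scripts to look and compute and a shell command to move; the robot and the scene stay as the last step left them, time stands still between calls to the robot, and variables do not carry over. Pictures are saved under pics/ and viewed, at most 14 in all, crops included, and the job is handed in when it is done.

```bash
mkdir -p pics
cat > h.py <<'E'
import numpy as np, cv2
from station import ctrl, get_image, camera_model
from scipy.spatial.transform import Rotation as Rn
def K(m):
    f=240/np.tan(np.radians(m["vertical_fov"])/2); return f,m["cx"],m["cy"]
def cam(name,obs=None):
    m=camera_model(name); f,cx,cy=K(m)
    if "R" in m: R=np.array(m["R"]);t=np.array(m["t"]); return f,cx,cy,R.T,-R.T@t
    o=obs or ctrl.get_obs(); H=np.array(m["hand_eye"]); R=Rn.from_rotvec(o["tool_rot"]).as_matrix()
    return f,cx,cy,R@H[:3,:3],R@H[:3,3]+np.array(o["tool_pos"])
def px2w(c,u,v,z):
    f,cx,cy,R,p=c; d=R@np.array([(u-cx)/f,(v-cy)/f,1]); return p+d*(z-p[2])/d[2]
def w2px(c,X):
    f,cx,cy,R,p=c; q=R.T@(np.array(X)-p); return f*q[0]/q[2]+cx,f*q[1]/q[2]+cy
def save(name,fn,crop=None,s=1):
    im=get_image(name)[:,:,::-1]
    cv2.imwrite("pics/full_"+fn,im)
    if crop: x,y,w,h=crop; im=im[y:y+h,x:x+w]
    cv2.imwrite("pics/"+fn,cv2.resize(im,None,fx=s,fy=s,interpolation=cv2.INTER_CUBIC))
E
python3 - <<'E'
from h import *
o=ctrl.get_obs(); print(o, ctrl.grip_depth)
for n in("top","scene","wrist"): print(camera_model(n))
save("top","top0.png",s=1.25); save("scene","scene0.png",s=1.25)
E
```

```text
{'t': 0.0, 'q': array([ 1.03001681e+00,  5.33790643e-02,  1.61428721e+00,  2.51817148e-05,
        1.47598544e+00, -1.18984804e-01]), 'dq': array([-1.84790216e-04, -1.51033912e-03, -9.08983794e-05,  5.01213807e-05,
        1.17245321e-03,  6.28468147e-04]), 'effort': array([-2.30029109e-04, -3.93687665e+01, -3.70173991e+01,  2.47909085e-06,
        7.35634938e-03, -8.72301740e-06]), 'tool_pos': array([0.25553952, 0.56969787, 0.2300533 ]), 'tool_rot': array([-6.57511828e-01, -3.07130818e+00,  3.04653124e-03]), 'contact_force': array([-0.66452368,  0.18363736, -0.46454638]), 'wrist_torque': array([-0.03986872, -0.03403862, -0.06639832]), 'grip_force': 0.0, 'opening': 0.08531843771877133} 0.0187
{'vertical_fov': 49.723596638648075, 'cx': 328.33209293195677, 'cy': 243.03299120058404, 'R': array([[-0.00410176, -0.99995049,  0.00906581],
       [-0.9936625 ,  0.00305725, -0.11236321],
       [ 0.11232993, -0.00946924, -0.99362585]]), 't': array([0.08304098, 0.62992608, 1.08813804])}
{'vertical_fov': 54.26545359875739, 'cx': 321.1738902189082, 'cy': 238.11515761867108, 'R': array([[ 0.54529516, -0.83810627, -0.01520126],
       [-0.49261383, -0.30573009, -0.81477649],
       [ 0.6782218 ,  0.45178202, -0.57957587]]), 't': array([-0.26094428,  0.40663366,  0.60584786])}
{'vertical_fov': 71.77468639269698, 'cx': 316.52314422078683, 'cy': 244.2802847534954, 'hand_eye': array([[-1.28996286e-03, -9.52654775e-01, -3.04051337e-01,
         7.81914054e-02],
       [ 9.99999167e-01, -1.24440594e-03, -3.43601592e-04,
         1.11182152e-03],
       [-5.10295929e-05, -3.04051527e-01,  9.52655586e-01,
        -1.42890674e-01],
       [ 0.00000000e+00,  0.00000000e+00,  0.00000000e+00,
         1.00000000e+00]])}
```

View pics/top0.png

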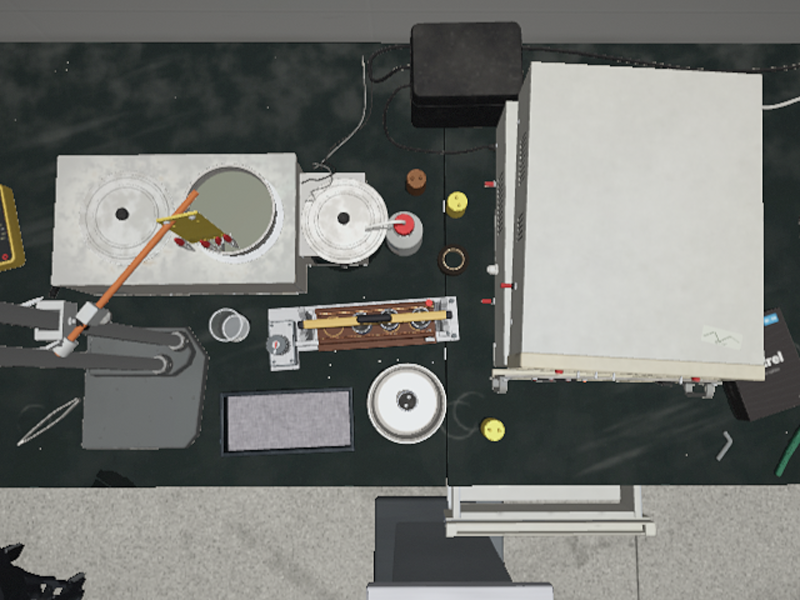

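View pics/scene0.png

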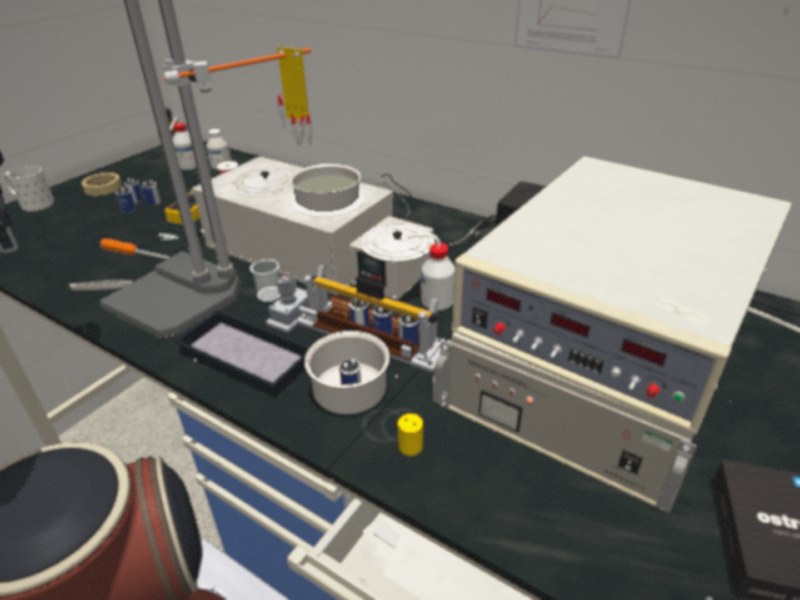

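The top picture (x up, y left) shows the rack centred near (365,325), the knob at (278,345), the tray at (288,420), the pot at (406,402) and the beaker at (229,324). In the scene view I see three blue cans in the rack and one in the pot; the yellow can is a decoy.

Run:
```python
from h import *
c=cam("top")
im=cv2.imread("pics/full_top0.png")
cv2.imwrite("pics/rack0.png",cv2.resize(im[225:310,205:375],None,fx=4.6,fy=4.6,interpolation=cv2.INTER_CUBIC))
print("campos",c[4])
for n,u,v,z in [("knob",278,345,.09),("barL",302,324,.089),("barR",450,315,.089),("pot",406,402,.071),("ref",406,400,.052),
 ("trayTL",222,393,.03),("trayTR",352,389,.03),("trayBL",222,454,.03),("trayBR",354,450,.03),("beaker",229,322,.07),("bottle",404,222,.149),("standbase corner",206,345,.01),("standbase",195,447,.01),("post",188,338,.02),("yellow",493,430,.05),("instL",495,375,.1)]:
    print(n,px2w(c,u/1.25,v/1.25,z).round(3))
```

```text
campos [0.50404407 0.09141488 1.15122976]
knob [0.557 0.298 0.09 ]
barL [0.591 0.26  0.089]
barR [0.605 0.016 0.089]
pot [0.463 0.089 0.071]
ref [0.466 0.089 0.052]
trayTL [0.478 0.404 0.03 ]
trayTR [0.484 0.182 0.03 ]
trayBL [0.376 0.401 0.03 ]
trayBR [0.381 0.178 0.03 ]
beaker [0.597 0.384 0.07 ]
bottle [0.747 0.091 0.149]
standbase corner [0.561 0.44  0.01 ]
standbase [0.386 0.453 0.01 ]
post [0.573 0.468 0.02 ]
yellow [ 0.415 -0.057  0.05 ]
instL [ 0.507 -0.055  0.1  ]
```

View pics/rack0.png

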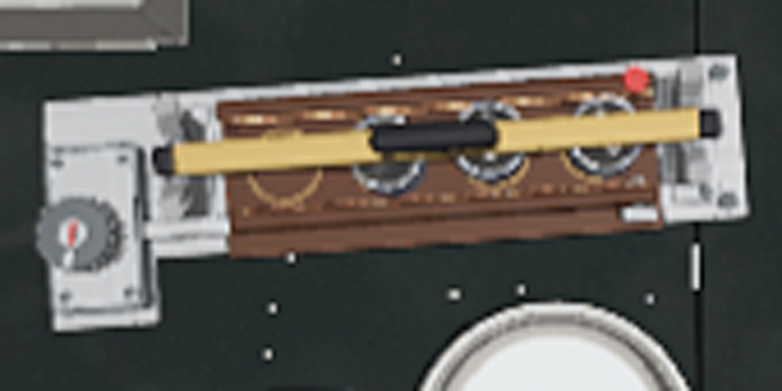

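The enlarged crop shows bar ends at (152,160) and (720,123), the tab centred at (432,135), cans at three right ring marks, and the left mark free.

```bash
cat >> h.py <<'E'
def delta(x,y,z,yaw):
    "yaw: deg of tool y-axis in world; prints remaining shift in tool axes (mm) and tool-z turn (rad)"
    o=ctrl.get_obs(); R=Rn.from_rotvec(o["tool_rot"]).as_matrix()
    a=np.degrees(np.arctan2(R[1,1],R[0,1])); d=R.T@(np.array([x,y,z])-o["tool_pos"])*1e3
    print("t",round(o["t"],1),"pos",o["tool_pos"].round(4),"yaw",a.round(2),"tilt",R[:,2].round(3),"q",o["q"].round(2))
    print("shift",d.round(1),"turn",np.radians(-(yaw-a)).round(3),"open",round(o["opening"],4),"grip",round(o["grip_force"],1),"F",o["contact_force"].round(1))
E
python3 - <<'E'
from h import *
c=cam("top"); g=lambda x,y,z:px2w(c,205+x/4.6,225+y/4.6,z)
L,Rr=g(154,160,.082),g(719,124,.082); print(L,Rr,(L+Rr)/2,np.linalg.norm(L-Rr),g(432,135,.12),"knob",g(80,234,.09))
ax=L-Rr; print("rack yaw x-axis deg",np.degrees(np.arctan2(ax[1],ax[0]))-90)
s=cam("scene")
def tri(p,q):
    A=[];b=[]
    for cc,(u,v) in((c,p),(s,q)):
        d=cc[3]@np.array([(u/1.25-cc[1])/cc[0],(v/1.25-cc[2])/cc[0],1]);d/=np.linalg.norm(d);P=np.eye(3)-np.outer(d,d);A.append(P);b.append(P@cc[4])
    return np.linalg.solve(sum(A),sum(b)).round(3)
print("clamp",tri((75,335),(180,75)),"tip",tri((195,195),(310,50)),"hexkey",px2w(c,725/1.25,445/1.25,0),"edge",px2w(c,560/1.25,487/1.25,0),"box",px2w(c,735/1.25,415/1.25,.02))
delta(.45,.138,.3,3.5)
E
```

```text
[0.59065394 0.26708512 0.082     ] [0.60607821 0.01288832 0.082     ] [0.59836607 0.13998672 0.082     ] 0.25466432950856777 [0.59805704 0.14045685 0.12      ] knob [0.55715008 0.29808943 0.09      ]
rack yaw x-axis deg 3.472362576289072
clamp [0.55  0.458 0.431] tip [0.705 0.321 0.454] hexkey [ 0.3832242  -0.47036365  0.        ] edge [ 0.31301555 -0.17817534  0.        ] box [ 0.43627577 -0.48101655  0.02      ]
t 0.1 pos [0.2556 0.5697 0.2302] yaw 65.83 tilt [-0.001 -0.002 -1.   ] q [ 1.03  0.05  1.61 -0.    1.48 -0.12]
shift [-354.1 -314.4  -69.3] turn 1.088 open 0.0855 grip 0.0 F [ 0.2 -0.  -0.6]
```

```bash
R='[0,0,-7,0,0,0.109,1]'; python3 -m crank '[[0,0,-7,0,0,0.109,1],[0,0,-7,0,0,0.109,1],[0,0,-7,0,0,0.109,1],[0,0,-7,0,0,0.109,1],[0,0,-7,0,0,0.109,1],[0,0,-7,0,0,0.109,1],[0,0,-7,0,0,0.109,1],[0,0,-7,0,0,0.109,1],[0,0,-7,0,0,0.109,1],[0,0,-7,0,0,0.109,1]]' 40; python3 -c "
from h import *
delta(.45,.14,.28,3.5)"
```

```text
t: 0.93
tool_pos: [0.2557, 0.5699, 0.3009]
tool_rot: [2.161, 2.28, -0.002]
contact_force: [-0.4, 0.2, 0.1]
opening: 0.0853
grip_force: 0.0
t 0.9 pos [0.2557 0.5699 0.3009] yaw 3.07 tilt [-0.001 -0.001 -1.   ] q [ 1.03  0.02  1.53 -0.    1.59  0.98]
shift [-439.7  171.    21.2] turn -0.007 open 0.0853 grip 0.0 F [-0.4  0.2  0.1]
```

```bash
python3 -m crank '[[-30,17,0,0,0,-0.007,1],[-30,17,0,0,0,0,1],[-30,17,0,0,0,0,1],[-30,17,0,0,0,0,1],[-30,17,0,0,0,0,1],[-30,17,0,0,0,0,1],[-30,17,0,0,0,0,1],[-30,17,0,0,0,0,1],[-30,17,0,0,0,0,1],[-30,17,0,0,0,0,1]]'  && python3 -m crank '[[-20,20,-3,0,0,0,1],[-20,20,-3,0,0,0,1],[-20,20,-3,0,0,0,1],[-20,20,0,0,0,0,1],[-20,20,0,0,0,0,1],[-20,18,0,0,0,0,1],[-20,16,0,0,0,0,1],[0,12,0,0,0,0,1],[0,0,0,0,0,0,1],[0,0,0,0,0,0,1]]'; python3 -c "
from h import *
delta(.598,.14,.093,3.47); save('wrist','w1.png',s=1.25)
c=cam('wrist')
for p in [(.598,.14,.12),(.5907,.267,.082),(.606,.013,.082)]: print(w2px(c,p))"
```

```text
t: 1.77
tool_pos: [0.4454, 0.2803, 0.3008]
tool_rot: [-2.147, -2.293, 0.001]
contact_force: [0.3, 0.8, 0.3]
opening: 0.0852
grip_force: 0.0
t: 2.6
tool_pos: [0.5998, 0.1516, 0.3094]
tool_rot: [-2.147, -2.292, 0.002]
contact_force: [-0.4, 0.2, -0.7]
opening: 0.0853
grip_force: 0.0
t 2.6 pos [0.5998 0.1516 0.3094] yaw 3.75 tilt [-0.002 -0.    -1.   ] q [0.13 0.   1.53 0.   1.61 0.06]
shift [-11.5  -2.2 216.4] turn 0.005 open 0.0853 grip 0.0 F [-0.4  0.2 -0.7]
(np.float64(314.48131658313355), np.float64(230.3877278834743))
(np.float64(315.4223942792916), np.float64(101.57141932639988))
(np.float64(314.6710398496423), np.float64(319.65996496943876))
```

View pics/w1.png

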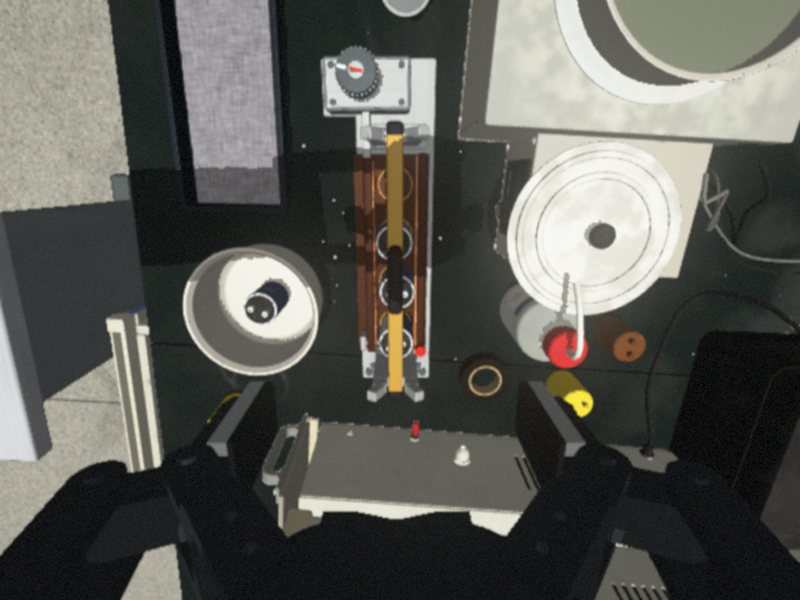

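The wrist view shows the bar vertical at column 396 (rows 125–390) with the tab at (395,285), cans at rows 242, 292 and 340, the knob at (357,72) with red and white lines, and the reference at (262,305) in the pot. This agrees with the estimates to about 1–2 mm.

```bash
python3 -m crank '[[-2,0,22,0,0,0.005,1],[-2,0,22,0,0,0,1],[-2,0,22,0,0,0,1],[-2,0,22,0,0,0,1],[-2,-1,22,0,0,0,1],[-1,0,22,0,0,0,1],[0,0,22,0,0,0,1],[0,0,22,0,0,0,1],[0,0,20,0,0,0,1],[0,0,19,0,0,0,1]]' 40 && python3 -m crank '[[0,0,0,0,0,0,-1],[0,0,0,0,0,0,-1],[0,0,0,0,0,0,-1],[0,0,0,0,0,0,-1],[0,0,0,0,0,0,-1],[0,0,0,0,0,0,-1],[0,0,0,0,0,0,-1],[0,0,0,0,0,0,-1],[0,0,0,0,0,0,-1],[0,0,0,0,0,0,-1]]'; python3 -c "
from h import *
delta(.598,.14,.093,3.47)"
```

```text
t: 3.48
tool_pos: [0.5984, 0.1417, 0.0942]
tool_rot: [-2.151, -2.289, 0.001]
contact_force: [0.3, -0.5, 0.1]
opening: 0.0854
grip_force: 0.0
t: 4.32
tool_pos: [0.6005, 0.141, 0.0968]
tool_rot: [2.152, 2.287, 0.003]
contact_force: [-0.9, 0.7, 5.4]
opening: 0.0111
grip_force: 41.5
t 4.3 pos [0.6005 0.141  0.0968] yaw 3.5 tilt [ 0.002  0.    -1.   ] q [0.11 0.15 1.74 0.   1.25 0.05]
shift [-0.8 -2.6  3.8] turn 0.0 open 0.0111 grip 41.5 F [-0.9  0.7  5.4]
```

```bash
python3 -m crank '[[0,0,-5,0,0,0,-1],[0,0,-10,0,0,0,-1],[0,0,-15,0,0,0,-1],[0,0,-20,0,0,0,-1],[0,0,-20,0,0,0,-1],[0,-8,-20,0,0,0,-1],[0,-15,-20,0,0,0,-1],[0,-22,-10,0,0,0,-1],[0,-28,0,0,0,0,-1],[0,-30,0,0,0,0,-1]]' && python3 -m crank '[[0,-30,0,0,0,0,-1],[0,-30,0,0,0,0,-1],[0,-30,0,0,0,0,-1],[-8,-20,0,0,0,0,-1],[-18,-10,0,0,0,0,-1],[-26,-4,0,0,0,0,-1],[-30,0,0,0,0,0,-1],[-30,0,0,0,0,0,-1],[-30,0,0,0,0,0,-1],[-30,0,0,0,0,0,-1]]'  && python3 -m crank '[[-30,0,0,0,0,0,-1],[-30,0,0,0,0,0,-1],[-30,0,0,0,0,0,-1],[-30,0,0,0,0,0,-1],[-25,0,0,0,0,0,-1],[-20,0,0,0,0,0,-1],[-12,0,0,0,0,0,-1],[0,0,0,0,0,0,-1],[0,0,0,0,0,0,-1],[0,0,0,0,0,0,-1]]'; python3 -c "
from h import *
delta(.39,-.25,.023,3.5); save('wrist','w2.png'); save('top','t2.png',crop=(200,200,400,220),s=2)"
```

```text
t: 5.15
tool_pos: [0.4965, 0.1344, 0.2167]
tool_rot: [2.152, 2.287, 0.002]
contact_force: [0.1, -0.5, -0.6]
opening: 0.0112
grip_force: 40.7
t: 5.98
tool_pos: [0.383, -0.046, 0.2155]
tool_rot: [2.152, 2.288, 0.0]
contact_force: [0.9, -0.1, -1.6]
opening: 0.0113
grip_force: 40.6
t: 6.82
tool_pos: [0.3943, -0.2204, 0.2152]
tool_rot: [-2.151, -2.288, -0.001]
contact_force: [0.5, 0.7, -0.8]
opening: 0.0111
grip_force: 40.6
t 6.8 pos [ 0.3943 -0.2204  0.2152] yaw 3.54 tilt [-0.     0.001 -1.   ] q [-0.68 -0.37  2.02  0.    1.5  -0.74]
shift [-29.4  -6.1 192.2] turn 0.001 open 0.0111 grip 40.6 F [ 0.5  0.7 -0.8]
```

View pics/t2.png

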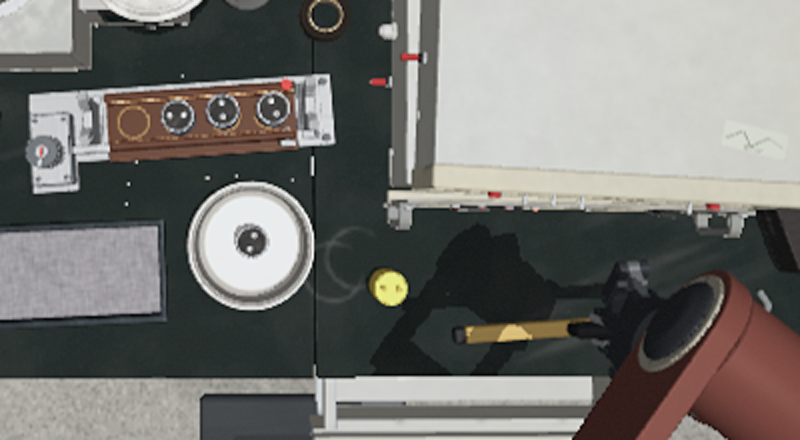

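The top view shows the bar in hand over the strip, clear of the yellow decoy at (388,288). The cans are at (178,116), (223,110) and (272,109), and the reference at (251,239). Lowering the bar.

```bash
python3 -m crank '[[-5,0,20,0,0,0,-1],[-5,0,25,0,0,0,-1],[-5,0,25,0,0,0,-1],[-5,0,25,0,0,0,-1],[0,0,25,0,0,0,-1],[0,0,25,0,0,0,-1],[0,0,20,0,0,0,-1],[0,0,15,0,0,0,-1],[0,0,7,0,0,0,-1],[0,0,4,0,0,0,-1]]' && python3 -m crank '[[0,0,1,0,0,0,-1],[0,0,0,0,0,0,-0.7],[0,0,0,0,0,0,0.2],[0,0,0,0,0,0,0.2],[0,0,0,0,0,0,0.2],[0,0,0,0,0,0,0.2],[0,0,0,0,0,0,0.2],[0,0,0,0,0,0,0.2],[0,0,0,0,0,0,0.2],[0,0,0,0,0,0,0.2]]'
python3 - <<'E'
from h import *
delta(.39,-.25,.023,3.5)
c=cam("top"); g=lambda x,y,z:px2w(c,200+x/2,200+y/2,z)
y=np.radians(3.47);A=np.array([[np.cos(y),np.sin(y)],[-np.sin(y),np.cos(y)]])
for u,v,z in [(178,116,.067),(223,110,.067),(272,109,.067),(251,239,.055)]:
    p=g(u,v,z); print(p.round(4),(A@(p[:2]-[.598,.14])).round(4))
E
```

```text
t: 7.75
tool_pos: [0.3951, -0.2401, 0.0232]
tool_rot: [-2.15, -2.288, 0.0]
contact_force: [0.2, 0.3, -1.8]
opening: 0.011
grip_force: 40.6
t: 8.58
tool_pos: [0.3955, -0.2413, 0.0233]
tool_rot: [-2.153, -2.288, 0.0]
contact_force: [0.7, 0.3, 0.3]
opening: 0.0512
grip_force: 0.0
t 8.6 pos [ 0.3955 -0.2413  0.0233] yaw 3.49 tilt [-0.  0. -1.] q [-0.71 -0.1   2.14 -0.    1.11 -0.77]
shift [-8.3 -6.   0.3] turn -0.0 open 0.0512 grip 0.0 F [0.7 0.3 0.3]
[0.5953 0.1638 0.067 ] [-0.0013  0.0239]
[0.6014 0.1165 0.067 ] [ 0.002  -0.0236]
[0.6023 0.0651 0.067 ] [-0.0002 -0.0751]
[0.4668 0.0876 0.055 ] [-0.1342 -0.0444]
```

```bash
python3 -m crank '[[0,0,-10,0,0,0,0.2],[0,0,-20,0,0,0,0.2],[0,0,-30,0,0,0,0.2],[0,0,-30,0,0,0,0.2],[0,0,-30,0,0,0,0.2],[10,0,-20,0,0,0,0.2],[20,0,-7,0,0,0,0.2],[30,0,0,0,0,0,0.2],[33,0,0,0,0,0,0.2],[35,0,0,0,0,0,0.2]]' && python3 -m crank '[[35,0,0,0,0,0,0.2],[35,0,0,0,0,0,0.2],[35,5,0,0,0,0,0.2],[30,15,0,0,0,0,0.2],[20,27,0,0,0,0,0.2],[10,33,0,0,0,0,0.2],[0,35,0,0,0,0,0.2],[0,35,0,0,0,0,0.2],[0,33,0,0,0,0,0.2],[0,25,0,0,0,0,0.2]]'  && python3 -m crank '[[0,15,0,0,0,0,0.2],[0,0,0,0,0,0,0.2],[0,0,0,0,0,0,0.2],[0,0,0,0,0,0,0.2],[0,0,0,0,0,0,0.2],[0,0,0,0,0,0,0.2],[0,0,0,0,0,0,0.2],[0,0,0,0,0,0,0.2],[0,0,0,0,0,0,0.2],[0,0,0,0,0,0,0.2]]'; python3 -c "
from h import *
delta(.602,.065,.041,3.5); save('wrist','w3.png')
c=cam('wrist')
for p in [(.6023,.0651,.064),(.6014,.1165,.064),(.5953,.1638,.064)]: print(w2px(c,p))"
```

```text
t: 9.42
tool_pos: [0.3877, -0.1128, 0.1715]
tool_rot: [2.154, 2.285, 0.001]
contact_force: [0.9, 0.8, -0.5]
opening: 0.051
grip_force: 0.0
t: 10.25
tool_pos: [0.5876, 0.0642, 0.1709]
tool_rot: [2.152, 2.288, 0.001]
contact_force: [-0.9, -0.1, 1.1]
opening: 0.0512
grip_force: 0.0
t: 11.08
tool_pos: [0.6002, 0.0647, 0.1704]
tool_rot: [2.153, 2.288, 0.0]
contact_force: [-0.1, 0.2, 1.0]
opening: 0.0515
grip_force: 0.0
t 11.1 pos [0.6002 0.0647 0.1704] yaw 3.49 tilt [ 0. -0. -1.] q [-0.02  0.05  1.72 -0.    1.37 -0.08]
shift [  0.2   1.8 129.4] turn -0.0 open 0.0515 grip 0.0 F [-0.1  0.2  1. ]
(np.float64(319.0584846529588), np.float64(243.33408935557674))
(np.float64(322.14741670847894), np.float64(177.21899843510965))
(np.float64(317.8147343554143), np.float64(108.01750563311717))
```

View pics/w3.png

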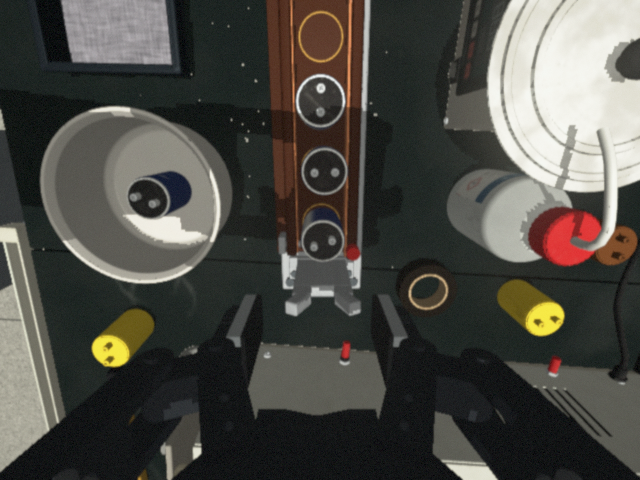

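The wrist view shows can tops at (322,241), (323,170) and (320,101), with the reference top at (151,196).

```bash
python3 -c "
from h import *
c=cam('wrist')
for u,v,z in [(322,241,.064),(323,170,.064),(320,101,.064),(321,37,.014),(151,196,.052)]: print(px2w(c,u,v,z))
delta(.603,.0665,.041,3.5)"
```

```text
[0.604489   0.06715789 0.064     ]
[0.60168682 0.12176583 0.064     ]
[0.5965373  0.16839645 0.064     ]
[0.59461257 0.21996938 0.014     ]
[0.46772497 0.09255179 0.052     ]
t 11.1 pos [0.6002 0.0647 0.1703] yaw 3.5 tilt [ 0.  0. -1.] q [-0.02  0.05  1.72  0.    1.37 -0.08]
shift [  1.6   2.9 129.3] turn -0.0 open 0.051 grip 0.0 F [ 0.6 -0.4  0.4]
```

```bash
python3 -m crank '[[2,3,15,0,0,0,0.2],[0,0,20,0,0,0,0.2],[0,0,25,0,0,0,0.2],[0,0,25,0,0,0,0.2],[0,0,20,0,0,0,0.2],[0,0,15,0,0,0,0.2],[0,0,6,0,0,0,0.2],[0,0,2,0,0,0,0.2],[0,0,0,0,0,0,-0.5],[0,0,0,0,0,0,-1]]' 35 && python3 -m crank '[[0,0,0,0,0,0,-1],[0,0,0,0,0,0,-1],[0,0,0,0,0,0,-1],[0,0,0,0,0,0,-1],[0,0,-5,0,0,0,-1],[0,0,-10,0,0,0,-1],[0,0,-20,0,0,0,-1],[0,0,-25,0,0,0,-1],[0,0,-25,0,0,0,-1],[0,0,-25,0,0,0,-1]]'; python3 -c "
from h import *
delta(.43,.235,.16,3.5); save('wrist','w4.png')
save('top','t4.png',crop=(160,220,230,160),s=3)"
```

```text
t: 11.97
tool_pos: [0.6042, 0.0669, 0.0437]
tool_rot: [2.152, 2.287, 0.002]
contact_force: [0.1, 0.7, -0.6]
opening: 0.0325
grip_force: 35.4
t: 12.8
tool_pos: [0.603, 0.0669, 0.154]
tool_rot: [2.153, 2.288, 0.0]
contact_force: [0.9, 0.3, -0.6]
opening: 0.0327
grip_force: 35.4
t 12.8 pos [0.603  0.0669 0.154 ] yaw 3.5 tilt [ 0. -0. -1.] q [-0.01  0.07  1.73 -0.    1.34 -0.07]
shift [ 178.3 -162.4   -6. ] turn -0.0 open 0.0327 grip 35.4 F [ 0.9  0.3 -0.6]
```

View pics/t4.png

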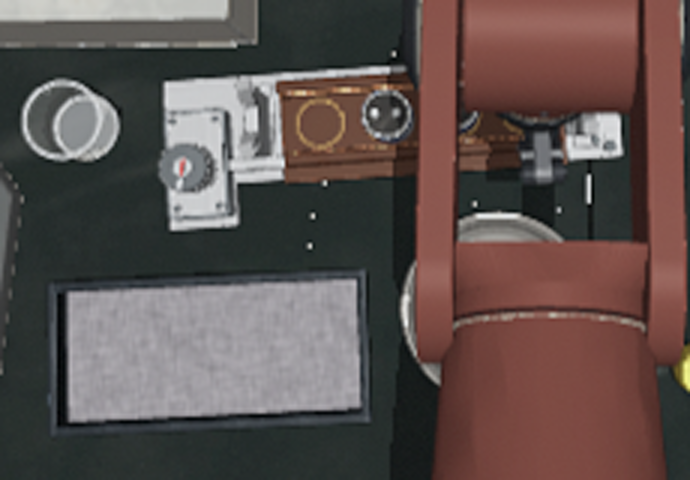

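The top crop shows the tray unchanged, with its rim corners at (53,284), (367,272), (53,432) and (370,419). The can is in the gripper.

```bash
python3 -m crank '[[10,-5,0,0,0,0,-1],[20,-10,0,0,0,0,-1],[30,-16,0,0,0,0,-1],[35,-18,0,0,0,0,-1],[35,-18,0,0,0,0,-1],[35,-18,0,0,0,0,-1],[35,-18,0,0,0,0,-1],[35,-18,0,0,0,0,-1],[30,-15,0,0,0,0,-1],[20,-10,0,0,0,0,-1]]' && python3 -m crank '[[10,-5,10,0,0,0,-1],[5,-3,15,0,0,0,-1],[0,0,20,0,0,0,-1],[0,0,20,0,0,0,-1],[0,0,20,0,0,0,-1],[0,0,18,0,0,0,-1],[0,0,10,0,0,0,-1],[0,0,4,0,0,0,-1],[0,0,2,0,0,0,-1],[0,0,0,0,0,0,-1]]' && python3 -c "
from h import *
delta(.431,.357,.034,3.5)"
```

```text
t: 13.73
tool_pos: [0.4362, 0.3445, 0.1501]
tool_rot: [-2.148, -2.289, 0.005]
contact_force: [1.2, 0.0, -0.6]
opening: 0.0325
grip_force: 35.4
t: 14.57
tool_pos: [0.4311, 0.3567, 0.0329]
tool_rot: [-2.153, -2.288, 0.001]
contact_force: [1.0, 0.2, 0.3]
opening: 0.0324
grip_force: 35.4
t 14.6 pos [0.4311 0.3567 0.0329] yaw 3.47 tilt [-0.001 -0.    -1.   ] q [ 0.56  0.11  1.91 -0.    1.13  0.5 ]
shift [ 0.3 -0.  -1.1] turn -0.0 open 0.0324 grip 35.4 F [1.  0.2 0.3]
```

```bash
python3 -m crank '[[0,0,0,0,0,0,0.15],[0,0,0,0,0,0,0.15],[0,0,0,0,0,0,0.15],[0,0,0,0,0,0,0.15],[0,0,-10,0,0,0,0.15],[0,0,-20,0,0,0,0.15],[0,0,-25,0,0,0,0.15],[0,0,-25,0,0,0,0.15],[-10,6,-20,0,0,0,0.15],[-20,12,-7,0,0,0,0.15]]' && python3 -m crank '[[-30,19,0,0,0,0,0.15],[-32,21,0,0,0,0,0.15],[-34,21,0,0,0,0,0.15],[-34,21,0,0,0,0,0.15],[-34,21,0,0,0,0,0.15],[-28,18,0,0,0,0,0.15],[-18,12,0,0,0,0,0.15],[-8,5,0,0,0,0,0.15],[0,0,0,0,0,0,0.15],[0,0,0,0,0,0,0.15]]' && python3 -c "
from h import *
delta(.6015,.119,.0425,3.5); save('wrist','w5.png')
c=cam('wrist')
im=cv2.imread('pics/w5.png'); 
for p in [(.6015,.119,.064),(.596,.166,.064)]: print(w2px(c,p)); cv2.drawMarker(im,tuple(int(round(k)) for k in w2px(c,p)),(0,255,0))
cv2.imwrite('pics/w5.png',im)"
```

```text
t: 15.4
tool_pos: [0.4523, 0.3303, 0.1457]
tool_rot: [2.148, 2.29, 0.012]
contact_force: [1.1, 0.6, 0.2]
opening: 0.0493
grip_force: 0.0
t: 16.23
tool_pos: [0.6017, 0.1194, 0.1406]
tool_rot: [-2.153, -2.287, -0.0]
contact_force: [-0.2, 0.4, -0.4]
opening: 0.0489
grip_force: 0.0
t 16.2 pos [0.6017 0.1194 0.1406] yaw 3.48 tilt [-0.     0.001 -1.   ] q [0.07 0.1  1.72 0.   1.32 0.01]
shift [-0.4 -0.2 98.1] turn -0.0 open 0.0489 grip 0.0 F [-0.2  0.4 -0.4]
(np.float64(316.60239692621536), np.float64(257.81124773790475))
(np.float64(312.59625299341957), np.float64(190.47790565346884))
```

View pics/w5.png

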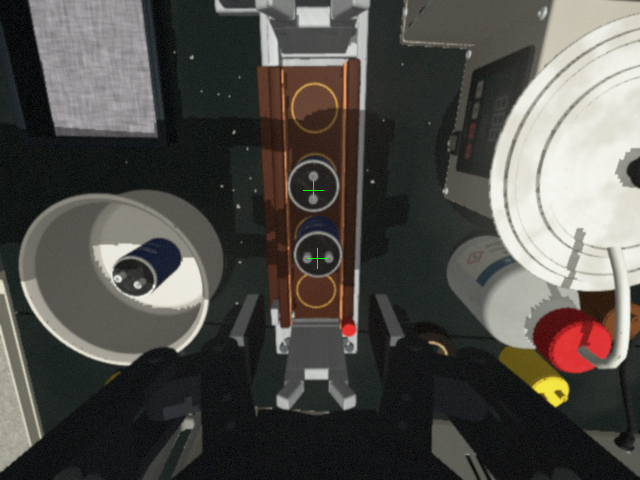

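The predicted marks sit within 2–3 px of the can tops at (318,255) and (313,186), so I'm grasping.

```bash
python3 -m crank '[[1,0,15,0,0,0,0.15],[1,0,20,0,0,0,0.15],[0,0,25,0,0,0,0.15],[0,0,20,0,0,0,0.15],[0,0,12,0,0,0,0.15],[0,0,5,0,0,0,0.15],[0,0,0,0,0,0,0.15],[0,0,0,0,0,0,-1],[0,0,0,0,0,0,-1],[0,0,0,0,0,0,-1]]' && python3 -m crank '[[0,0,0,0,0,0,-1],[0,0,0,0,0,0,-1],[0,0,0,0,0,0,-1],[0,0,-5,0,0,0,-1],[0,0,-10,0,0,0,-1],[0,0,-20,0,0,0,-1],[0,0,-25,0,0,0,-1],[0,0,-20,0,0,0,-1],[0,0,-20,0,0,0,-1],[0,0,-10,0,0,0,-1]]' && python3 -m crank '[[10,-10,0,0,0,0,-1],[20,-18,0,0,0,0,-1],[26,-22,0,0,0,0,-1],[28,-24,0,0,0,0,-1],[28,-24,0,0,0,0,-1],[26,-22,0,0,0,0,-1],[22,-20,0,0,0,0,-1],[14,-13,0,0,0,0,-1],[6,-7,0,0,0,0,-1],[0,0,0,0,0,0,-1]]' && python3 -c "
from h import *
delta(.4305,.292,.033,3.5); save('wrist','w6.png')
c=cam('wrist')
im=cv2.imread('pics/w6.png'); 
for p in [(.4311,.3567,.053),(.4305,.292,.053),(.4305,.2275,.053)]: print(w2px(c,p)); cv2.drawMarker(im,tuple(int(round(k)) for k in w2px(c,p)),(0,255,0))
cv2.imwrite('pics/w6.png',im)"
```

```text
t: 17.12
tool_pos: [0.603, 0.1211, 0.045]
tool_rot: [2.151, 2.287, 0.003]
contact_force: [-0.4, 0.3, -0.1]
opening: 0.0327
grip_force: 34.7
t: 17.95
tool_pos: [0.6031, 0.121, 0.1569]
tool_rot: [2.151, 2.286, 0.005]
contact_force: [0.9, 0.5, -0.4]
opening: 0.0322
grip_force: 34.8
t: 18.78
tool_pos: [0.4287, 0.2916, 0.1518]
tool_rot: [-2.149, -2.29, 0.004]
contact_force: [-0.1, -0.4, -0.8]
opening: 0.0328
grip_force: 34.9
t 18.8 pos [0.4287 0.2916 0.1518] yaw 3.66 tilt [-0.002 -0.001 -1.   ] q [ 0.45 -0.14  1.94  0.    1.35  0.39]
shift [  0.4   2.1 118.8] turn 0.003 open 0.0328 grip 34.9 F [-0.1 -0.4 -0.8]
(np.float64(323.86701755493647), np.float64(158.0613863316492))
(np.float64(317.3380043531118), np.float64(244.93480455147198))
(np.float64(312.4859352454547), np.float64(319.1592818238698))
```

View pics/w6.png

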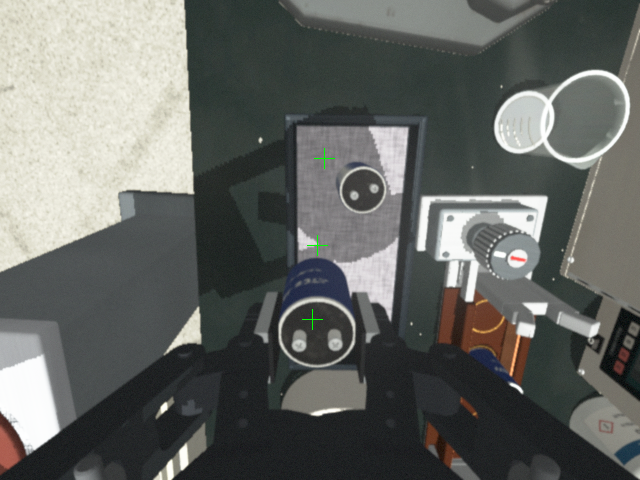

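The tray has been knocked: the placed can is now at (362,188) and the tray's far rim corners are at (287,117) and (424,117). I'll re-measure.

```bash
python3 -c "
from h import *
c=cam('wrist')
print('can',px2w(c,362,188,.053),'corners',px2w(c,287,117,.03),px2w(c,424,117,.03),'right edge',px2w(c,401,325,.03))
t=cam('top'); save('top','t6.png',crop=(150,280,200,100),s=4)"
```

```text
can [0.46018486 0.33736741 0.053     ] corners [0.40213666 0.38343624 0.03      ] [0.50427609 0.3897107  0.03      ] right edge [0.51168093 0.21295409 0.03      ]
```

View pics/t6.png

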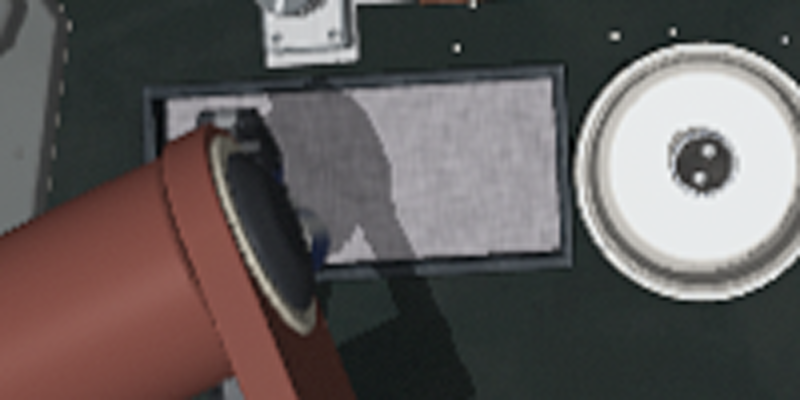

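The top crop confirms the tray now has its right end at columns 562–573, just clear of the pot, with its centre at about (0.459, 0.277). I'll place can 2 at (0.459, 0.275).

```bash
python3 -m crank '[[-10,15,0,0,0,0.003,-1],[-8,14,10,0,0,0,-1],[0,0,20,0,0,0,-1],[0,0,20,0,0,0,-1],[0,0,20,0,0,0,-1],[0,0,20,0,0,0,-1],[0,0,15,0,0,0,-1],[0,0,8,0,0,0,-1],[0,0,4,0,0,0,-1],[0,0,0,0,0,0,-1]]' && python3 -m crank '[[0,0,0,0,0,0,-1],[0,0,0,0,0,0,0.15],[0,0,0,0,0,0,0.15],[0,0,0,0,0,0,0.15],[0,0,0,0,0,0,0.15],[0,0,-10,0,0,0,0.15],[0,0,-20,0,0,0,0.15],[0,0,-30,0,0,0,0.15],[0,0,-30,0,0,0,0.15],[0,0,-20,0,0,0,0.15]]'; python3 -c "
from h import *
delta(.597,.168,.0425,3.5)"
```

```text
t: 19.72
tool_pos: [0.4613, 0.2738, 0.0355]
tool_rot: [-2.157, -2.283, 0.002]
contact_force: [-0.1, -0.6, -0.2]
opening: 0.0325
grip_force: 34.9
t: 20.55
tool_pos: [0.4623, 0.2752, 0.1504]
tool_rot: [2.155, 2.284, 0.006]
contact_force: [1.1, -0.1, 0.3]
opening: 0.0487
grip_force: 0.0
t 20.6 pos [0.4623 0.2752 0.1504] yaw 3.33 tilt [ 0.004  0.002 -1.   ] q [ 0.4  -0.09  1.9   0.    1.34  0.34]
shift [-115.   127.8  108.3] turn -0.003 open 0.0487 grip 0.0 F [ 1.1 -0.1  0.3]
```

```bash
python3 -m crank '[[-10,12,0,0,0,-0.003,0.15],[-20,22,0,0,0,0,0.15],[-25,27,0,0,0,0,0.15],[-25,27,0,0,0,0,0.15],[-20,22,0,0,0,0,0.15],[-10,12,0,0,0,0,0.15],[-5,6,15,0,0,0,0.15],[0,0,20,0,0,0,0.15],[0,0,15,0,0,0,0.15],[0,0,0,0,0,0,0.15]]' && python3 -c "
from h import *
delta(.597,.168,.0425,3.5)"
```

```text
t: 21.38
tool_pos: [0.5933, 0.1674, 0.0927]
tool_rot: [-2.15, -2.285, 0.008]
contact_force: [-0.8, 0.3, -0.6]
opening: 0.0489
grip_force: 0.0
t 21.4 pos [0.5933 0.1674 0.0927] yaw 3.49 tilt [-0.007 -0.001 -1.   ] q [0.15 0.16 1.74 0.   1.25 0.09]
shift [ 0.4  4.1 50.2] turn -0.0 open 0.0489 grip 0.0 F [-0.8  0.3 -0.6]
```

```bash
python3 -m crank '[[0,4,15,0,0,0,0.15],[0,0,20,0,0,0,0.15],[0,0,12,0,0,0,0.15],[0,0,3,0,0,0,0.15],[0,0,0,0,0,0,0.15],[0,0,0,0,0,0,-1],[0,0,0,0,0,0,-1],[0,0,0,0,0,0,-1],[0,0,0,0,0,0,-1],[0,0,0,0,0,0,-1]]' && python3 -m crank '[[0,0,-5,0,0,0,-1],[0,0,-10,0,0,0,-1],[0,0,-20,0,0,0,-1],[0,0,-30,0,0,0,-1],[0,0,-30,0,0,0,-1],[4,-10,-15,0,0,0,-1],[8,-20,0,0,0,0,-1],[10,-25,0,0,0,0,-1],[10,-25,0,0,0,0,-1],[10,-25,0,0,0,0,-1]]' && python3 -m crank '[[8,-18,0,0,0,0,-1],[4,-9,0,0,0,0,-1],[0,0,0,0,0,0,-1],[0,0,0,0,0,0,-1],[0,0,0,0,0,0,-1],[0,0,0,0,0,0,-1],[0,0,0,0,0,0,-1],[0,0,0,0,0,0,-1],[0,0,0,0,0,0,-1],[0,0,0,0,0,0,-1]]' && python3 -c "
from h import *
delta(.462,.214,.034,3.5)
save('wrist','w7.png')
c=cam('wrist')
im=cv2.imread('pics/w7.png'); 
for p in [(.460,.337,.053),(.4615,.275,.053),(.462,.214,.053)]: print(w2px(c,p)); cv2.drawMarker(im,tuple(int(round(k)) for k in w2px(c,p)),(0,255,0))
cv2.imwrite('pics/w7.png',im)"
```

```text
t: 22.22
tool_pos: [0.6009, 0.168, 0.0477]
tool_rot: [2.152, 2.287, 0.003]
contact_force: [-0.5, -0.1, 2.9]
opening: 0.0326
grip_force: 34.8
t: 23.05
tool_pos: [0.4915, 0.2035, 0.157]
tool_rot: [2.153, 2.287, 0.001]
contact_force: [0.3, 0.4, -0.7]
opening: 0.0325
grip_force: 34.7
t: 23.88
tool_pos: [0.4651, 0.2135, 0.1562]
tool_rot: [-2.153, -2.288, 0.0]
contact_force: [-1.0, -0.6, -1.0]
opening: 0.0324
grip_force: 34.7
t 23.9 pos [0.4651 0.2135 0.1562] yaw 3.48 tilt [-0. -0. -1.] q [ 0.28 -0.16  1.95 -0.    1.36  0.22]
shift [  0.7  -3.1 122.2] turn -0.0 open 0.0324 grip 34.7 F [-1.  -0.6 -1. ]
(np.float64(319.8550039643113), np.float64(68.22704079209618))
(np.float64(316.5645278588409), np.float64(163.7586113949804))
(np.float64(312.54389521362134), np.float64(244.08609734280688))
```

View pics/w7.png

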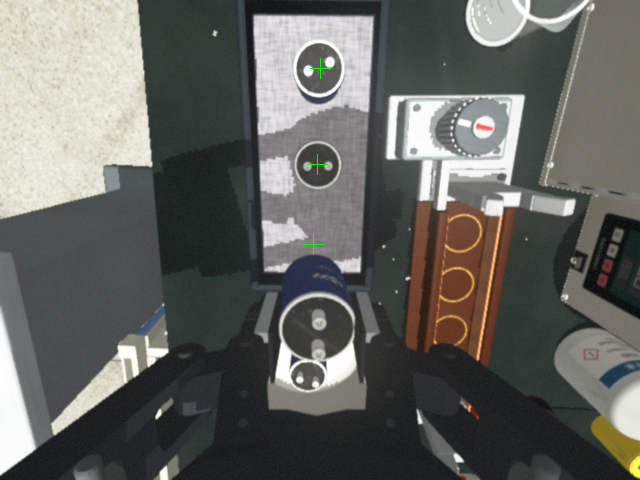

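Both placed cans stand in the tray, at (319,68) and (317,164), on their marks, and the third spot at (313,244) is free.

```bash
python3 -m crank '[[0,-2,15,0,0,0,-1],[0,-1,20,0,0,0,-1],[0,0,20,0,0,0,-1],[0,0,20,0,0,0,-1],[0,0,20,0,0,0,-1],[0,0,15,0,0,0,-1],[0,0,7,0,0,0,-1],[0,0,2,0,0,0,-1],[0,0,0,0,0,0,-1],[0,0,0,0,0,0,-1]]' && python3 -m crank '[[0,0,0,0,0,0,0.15],[0,0,0,0,0,0,0.15],[0,0,0,0,0,0,0.15],[0,0,0,0,0,0,0.15],[0,0,-10,0,0,0,0.15],[0,0,-20,0,0,0,0.15],[0,0,-30,0,0,0,0.15],[0,0,-30,0,0,0,0.15],[0,0,-20,0,0,0,0.15],[0,0,-10,0,0,0,0.15]]'; python3 -c "
from h import *
delta(.467,.093,.033,3.5)
c=cam('wrist');o=ctrl.get_obs();save('wrist','w8.png',s=1)
"
```

```text
t: 24.77
tool_pos: [0.4627, 0.2137, 0.0381]
tool_rot: [2.152, 2.288, 0.002]
contact_force: [0.2, -1.0, -0.3]
opening: 0.0327
grip_force: 34.6
t: 25.6
tool_pos: [0.4639, 0.2141, 0.1621]
tool_rot: [2.15, 2.286, 0.009]
contact_force: [0.9, 0.6, 0.7]
opening: 0.0493
grip_force: 0.0
t 25.6 pos [0.4639 0.2141 0.1621] yaw 3.5 tilt [ 0.007  0.002 -1.   ] q [ 0.29 -0.18  1.95 -0.    1.36  0.23]
shift [-121.3   -5.1  128.9] turn 0.0 open 0.0493 grip 0.0 F [0.9 0.6 0.7]
```

View pics/w8.png

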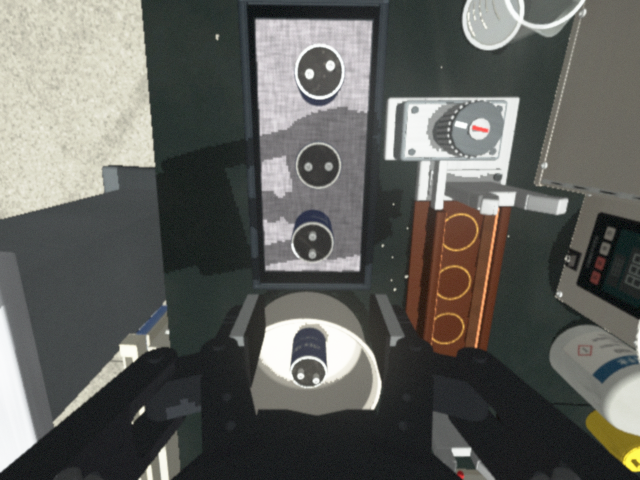

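All three aged cans stand in the tray at rows 72, 165 and 241. The reference's top is at (310,373).

```bash
python3 -c "
from h import *
print(px2w(cam('wrist'),310,373,.052))"; python3 -m crank '[[-10,0,0,0,0,0,0.15],[-20,0,0,0,0,0,0.15],[-25,1,0,0,0,0,0.15],[-25,1,0,0,0,0,0.15],[-20,0,0,0,0,0,0.15],[-14,1,0,0,0,0,0.15],[-7,0,0,0,0,0,0.15],[0,0,0,0,0,0,0.15],[0,0,0,0,0,0,0.15],[0,0,0,0,0,0,0.15]]' && python3 -c "
from h import *
delta(.467,.093,.033,3.5)
c=cam('wrist');save('wrist','w9.png',s=1); p=w2px(c,(.467,.093,.052));print(p)
im=cv2.imread('pics/w9.png');cv2.drawMarker(im,tuple(int(round(k)) for k in p),(0,255,0)); cv2.imwrite('pics/w9.png',im[150:330,200:440])"
```

```text
[0.46677958 0.08897525 0.052     ]
t: 26.48
tool_pos: [0.4718, 0.0934, 0.1566]
tool_rot: [-2.151, -2.288, 0.001]
contact_force: [-0.1, 0.2, -0.1]
opening: 0.0491
grip_force: 0.0
t 26.5 pos [0.4718 0.0934 0.1566] yaw 3.53 tilt [-0.001  0.    -1.   ] q [ 0.04 -0.24  2.02  0.    1.37 -0.02]
shift [-1.000e-01 -4.600e+00  1.236e+02] turn 0.0 open 0.0491 grip 0.0 F [-0.1  0.2 -0.1]
(np.float64(310.4301320791652), np.float64(244.44042915426164))
```

View pics/w9.png

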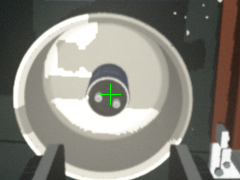

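The reference top is at (107,96) in this crop, 2–3 px left of the mark. Correcting, then grasping.

```bash
python3 -m crank '[[-1,-6,15,0,0,0,0.15],[-1,0,20,0,0,0,0.15],[0,0,25,0,0,0,0.15],[0,0,25,0,0,0,0.15],[0,0,20,0,0,0,0.15],[0,0,12,0,0,0,0.15],[0,0,5,0,0,0,0.15],[0,0,2,0,0,0,0.15],[0,0,0,0,0,0,0.15],[0,0,0,0,0,0,-1]]' && python3 -m crank '[[0,0,0,0,0,0,-1],[0,0,0,0,0,0,-1],[0,0,0,0,0,0,-1],[0,0,0,0,0,0,-1],[0,0,0,0,0,0,-1],[0,0,0,0,0,0,-1],[0,0,0,0,0,0,-1],[0,0,-5,0,0,0,-1],[0,0,-10,0,0,0,-1],[0,0,-20,0,0,0,-1]]' && python3 -m crank '[[0,0,-25,0,0,0,-1],[0,0,-25,0,0,0,-1],[0,0,-25,0,0,0,-1],[0,0,-20,0,0,0,-1],[0,0,0,0,0,0,-1],[0,0,0,0,0,0,-1],[0,0,0,0,0,0,-1],[0,0,0,0,0,0,-1],[0,0,0,0,0,0,-1],[0,0,0,0,0,0,-1]]';  python3 -c "
from h import *
delta(.6010,.120,.164,3.5)"
```

```text
t: 27.37
tool_pos: [0.4673, 0.0908, 0.0344]
tool_rot: [2.151, 2.288, 0.002]
contact_force: [-2.9, -0.0, 0.9]
opening: 0.0385
grip_force: 0.5
t: 28.2
tool_pos: [0.4641, 0.0903, 0.0665]
tool_rot: [-2.15, -2.285, 0.007]
contact_force: [0.7, -0.3, -0.2]
opening: 0.0326
grip_force: 34.7
t: 29.03
tool_pos: [0.4656, 0.0905, 0.1618]
tool_rot: [-2.151, -2.287, 0.003]
contact_force: [-0.5, -0.5, -0.5]
opening: 0.0326
grip_force: 34.8
t 29.0 pos [0.4656 0.0905 0.1618] yaw 3.49 tilt [-0.003 -0.    -1.   ] q [ 0.03 -0.27  2.02 -0.    1.39 -0.03]
shift [ 21.2 136.9  -2.5] turn -0.0 open 0.0326 grip 34.8 F [-0.5 -0.5 -0.5]
```

```bash
python3 -m crank '[[2,10,0,0,0,0,-1],[3,18,0,0,0,0,-1],[4,24,0,0,0,0,-1],[4,26,0,0,0,0,-1],[4,24,0,0,0,0,-1],[3,18,0,0,0,0,-1],[1,11,0,0,0,0,-1],[0,6,0,0,0,0,-1],[0,0,0,0,0,0,-1],[0,0,0,0,0,0,-1]]' && python3 -m crank '[[0,0,10,0,0,0,-1],[0,0,15,0,0,0,-1],[0,0,15,0,0,0,-1],[0,0,15,0,0,0,-1],[0,0,10,0,0,0,-1],[0,0,0,0,0,0,-1],[0,0,0,0,0,0,-1],[0,0,0,0,0,0,-1],[0,0,0,0,0,0,-1],[0,0,0,0,0,0,-1]]' && python3 -c "
from h import *
delta(.6010,.120,.0465,3.5)
save('wrist','w10.png',s=1); save('scene','s10.png',crop=(220,200,180,120),s=4)"
```

```text
t: 29.87
tool_pos: [0.6014, 0.1197, 0.1626]
tool_rot: [-2.152, -2.287, 0.002]
contact_force: [-0.5, -0.2, -1.4]
opening: 0.0326
grip_force: 34.8
t: 30.7
tool_pos: [0.6027, 0.1199, 0.0996]
tool_rot: [2.152, 2.287, 0.002]
contact_force: [0.2, 0.2, -0.2]
opening: 0.0325
grip_force: 34.8
t 30.7 pos [0.6027 0.1199 0.0996] yaw 3.5 tilt [ 0.002  0.    -1.   ] q [ 0.08  0.14  1.75 -0.    1.25  0.01]
shift [ 0.2 -1.8 53.1] turn -0.0 open 0.0325 grip 34.8 F [ 0.2  0.2 -0.2]
```

View pics/w10.png

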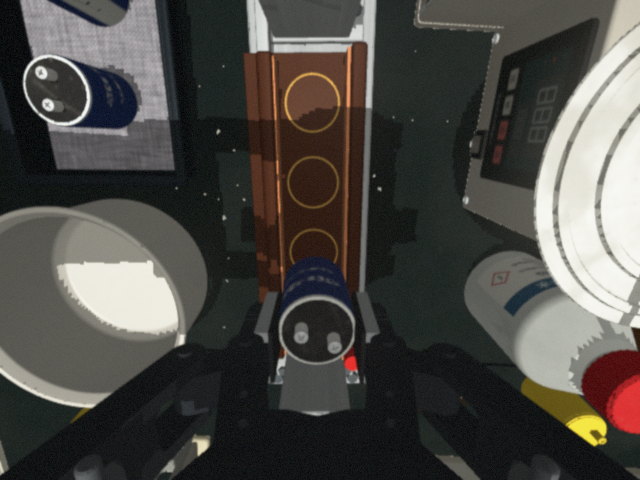

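The wrist view shows the channel's inner faces at columns 277 and 347 around row 150, and rings at (313,102), (313,182) and (314,247). Checking the alignment.

```bash
python3 -c "
from h import *
c=cam('wrist');y=np.radians(3.47);A=np.array([[np.cos(y),np.sin(y)],[-np.sin(y),np.cos(y)]])
for u,v,z in [(277,150,.038),(347,150,.038),(313,102,.014),(313,182,.014),(314,247,.014)]:
    p=px2w(c,u,v,z); print(p, A@(p[:2]-[.6,.14]))"
```

```text
[0.57491335 0.19081811 0.038     ] [-0.02196484  0.05224333]
[0.61628724 0.19328807 0.038     ] [0.01948268 0.05220457]
[0.5943817  0.22060256 0.014     ] [-0.00072946  0.08079484]
[0.59722055 0.17038259 0.014     ] [-0.00093542  0.03049512]
[0.60057158 0.1239227  0.014     ] [-0.00040256 -0.01608242]
```

```bash
python3 -m crank '[[0,-2,8,0,0,0,-1],[0,0,12,0,0,0,-1],[0,0,12,0,0,0,-1],[0,0,10,0,0,0,-1],[0,0,6,0,0,0,-1],[0,0,3,0,0,0,-1],[0,0,0,0,0,0,-1],[0,0,0,0,0,0,-1],[0,0,0,0,0,0,-1],[0,0,0,0,0,0,-1]]' && python3 -c "
from h import *
delta(.6007,.120,.0465,3.5)"
```

```text
t: 31.63
tool_pos: [0.5998, 0.1197, 0.0469]
tool_rot: [-2.153, -2.288, 0.0]
contact_force: [0.8, 0.8, -1.2]
opening: 0.0326
grip_force: 34.8
t 31.6 pos [0.5998 0.1197 0.0469] yaw 3.49 tilt [-0. -0. -1.] q [ 0.08  0.2   1.78 -0.    1.16  0.01]
shift [0.2 0.9 0.4] turn -0.0 open 0.0326 grip 34.8 F [ 0.8  0.8 -1.2]
```

```bash
python3 -m crank '[[0,0,1,0,0,0,-1],[0,0,0,0,0,0,-1],[0,0,0,0,0,0,0.1],[0,0,0,0,0,0,0.1],[0,0,0,0,0,0,0.1],[0,0,-5,0,0,0,0.15],[0,0,-10,0,0,0,0.15],[0,0,-20,0,0,0,0.15],[0,0,-25,0,0,0,0.15],[0,0,-25,0,0,0,0.15]]' && python3 -m crank '[[0,0,-25,0,0,0,0.2],[0,0,-20,0,0,0,0.2],[0,0,0,0,0,0,0.2],[0,0,0,0,0,0,0.2],[0,0,0,0,0,0,0.2],[0,0,0,0,0,0,0.2],[0,0,0,0,0,0,0.2],[0,0,0,0,0,0,0.2],[0,0,0,0,0,0,0.2],[0,0,0,0,0,0,0.2]]' && python3 -c "
from h import *
delta(.3955,-.2413,.0233,3.5)
save('wrist','w11.png',s=1)
c=cam('wrist');p=w2px(c,(.600,.120,.064));print(p)
im=cv2.imread('pics/w11.png');cv2.drawMarker(im,tuple(int(round(k)) for k in p),(0,255,0)); cv2.imwrite('pics/w11.png',im[0:400,100:540])"
```

```text
t: 32.47
tool_pos: [0.5996, 0.1197, 0.1327]
tool_rot: [-2.152, -2.288, 0.001]
contact_force: [-1.1, 0.1, 0.1]
opening: 0.0487
grip_force: 0.0
t: 33.3
tool_pos: [0.5997, 0.1197, 0.1757]
tool_rot: [-2.152, -2.288, 0.001]
contact_force: [0.9, 0.0, -0.1]
opening: 0.0513
grip_force: 0.0
t 33.3 pos [0.5997 0.1197 0.1757] yaw 3.5 tilt [-0.001 -0.    -1.   ] q [ 0.08  0.06  1.7  -0.    1.38  0.01]
shift [-347.9 -225.7  152.6] turn -0.0 open 0.0513 grip 0.0 F [ 0.9  0.  -0.1]
(np.float64(316.78788944156196), np.float64(241.20705253124405))
```

View pics/w11.png

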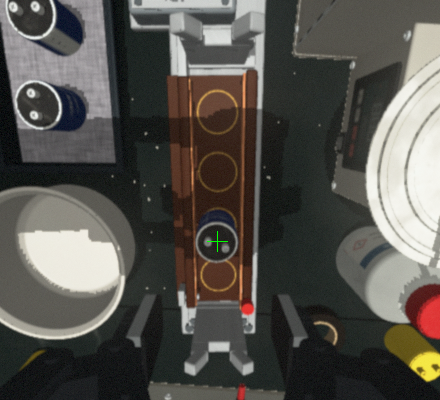

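The reference stands upright in the channel at crop (217,241), centred. Fetching the bar.

```bash
python3 -m crank '[[0,-12,0,0,0,0,0.2],[0,-24,0,0,0,0,0.2],[0,-34,0,0,0,0,0.2],[0,-36,0,0,0,0,0.2],[0,-36,0,0,0,0,0.2],[-8,-32,0,0,0,0,0.2],[-16,-25,0,0,0,0,0.2],[-25,-16,0,0,0,0,0.2],[-32,-8,0,0,0,0,0.2],[-35,-3,0,0,0,0,0.2]]' && python3 -m crank '[[-36,0,0,0,0,0,0.2],[-36,0,0,0,0,0,0.2],[-36,0,0,0,0,0,0.2],[-36,0,0,0,0,0,0.2],[-32,0,0,0,0,0,0.2],[-25,0,0,0,0,0,0.2],[-18,0,0,0,0,0,0.2],[-10,0,0,0,0,0,0.2],[-3,0,0,0,0,0,0.2],[0,0,0,0,0,0,0.2]]' && python3 -c "
from h import *
delta(.3955,-.2413,.0233,3.5)"
```

```text
t: 34.18
tool_pos: [0.3803, -0.0102, 0.1764]
tool_rot: [2.149, 2.29, 0.001]
contact_force: [0.5, -0.4, 0.6]
opening: 0.0512
grip_force: 0.0
t: 35.02
tool_pos: [0.3955, -0.2414, 0.1763]
tool_rot: [-2.153, -2.287, -0.0]
contact_force: [-0.0, -0.2, 0.5]
opening: 0.051
grip_force: 0.0
t 35.0 pos [ 0.3955 -0.2414  0.1763] yaw 3.46 tilt [-0.  0. -1.] q [-0.71 -0.31  2.04  0.    1.42 -0.77]
shift [1.00e-01 0.00e+00 1.53e+02] turn -0.001 open 0.051 grip 0.0 F [-0.  -0.2  0.5]
```

```bash
python3 -m crank '[[0,0,15,0,0,0,0.2],[0,0,25,0,0,0,0.2],[0,0,30,0,0,0,0.2],[0,0,30,0,0,0,0.2],[0,0,25,0,0,0,0.2],[0,0,16,0,0,0,0.2],[0,0,8,0,0,0,0.2],[0,0,4,0,0,0,0.2],[0,0,0,0,0,0,-1],[0,0,0,0,0,0,-1]]' 50 && python3 -m crank '[[0,0,0,0,0,0,-1],[0,0,0,0,0,0,-1],[0,0,0,0,0,0,-1],[0,0,0,0,0,0,-1],[0,0,0,0,0,0,-1],[0,0,0,0,0,0,-1],[0,0,0,0,0,0,-1],[0,0,0,0,0,0,-1],[0,0,0,0,0,0,-1],[0,0,0,0,0,0,-1]]' && python3 -c "
from h import *
delta(.3955,-.2413,.0233,3.5)" && python3 -m crank '[[0,0,-5,0,0,0,-1],[0,0,-15,0,0,0,-1],[0,0,-25,0,0,0,-1],[0,0,-30,0,0,0,-1],[0,0,-30,0,0,0,-1],[0,0,-30,0,0,0,-1],[8,0,-25,0,0,0,-1],[15,0,-15,0,0,0,-1],[22,0,-5,0,0,0,-1],[30,0,0,0,0,0,-1]]'; python3 -c "
from h import *
delta(.6005,.142,.2,3.5)"
```

```text
t: 35.85
tool_pos: [0.3964, -0.2416, 0.0245]
tool_rot: [2.151, 2.287, 0.0]
contact_force: [0.2, -0.4, -0.4]
opening: 0.0282
grip_force: 0.0
t: 36.68
tool_pos: [0.3967, -0.2423, 0.025]
tool_rot: [2.151, 2.286, 0.001]
contact_force: [-0.1, 1.6, 5.7]
opening: 0.011
grip_force: 50.1
t 36.7 pos [ 0.3967 -0.2423  0.025 ] yaw 3.49 tilt [ 0.002 -0.002 -1.   ] q [-0.71 -0.11  2.14  0.    1.11 -0.77]
shift [ 1.  -1.1  1.7] turn -0.0 open 0.011 grip 50.1 F [-0.1  1.6  5.7]
t: 37.52
tool_pos: [0.3915, -0.1672, 0.2057]
tool_rot: [2.153, 2.282, 0.0]
contact_force: [0.8, -0.1, -2.0]
opening: 0.0111
grip_force: 49.1
t 37.5 pos [ 0.3915 -0.1672  0.2057] yaw 3.35 tilt [ 0.003 -0.003 -1.   ] q [-0.58 -0.45  2.09 -0.    1.5  -0.64]
shift [296.5 226.7   5.6] turn -0.003 open 0.0111 grip 49.1 F [ 0.8 -0.1 -2. ]
```

```bash
python3 -m crank '[[30,0,0,0,0,0,-1],[33,0,0,0,0,0,-1],[33,0,0,0,0,0,-1],[33,0,0,0,0,0,-1],[33,0,0,0,0,0,-1],[33,0,0,0,0,0,-1],[33,0,0,0,0,0,-1],[30,5,0,0,0,0,-1],[20,10,0,0,0,0,-1],[12,16,0,0,0,0,-1]]' && python3 -m crank '[[5,22,0,0,0,0,-1],[0,26,0,0,0,0,-1],[0,28,0,0,0,0,-1],[0,28,0,0,0,0,-1],[0,28,0,0,0,0,-1],[0,25,0,0,0,0,-1],[0,18,0,0,0,0,-1],[0,12,0,0,0,0,-1],[0,6,0,0,0,0,-1],[0,2,0,0,0,0,-1]]' && python3 -m crank '[[0,0,10,0,0,0,-1],[0,0,15,0,0,0,-1],[0,0,15,0,0,0,-1],[0,0,12,0,0,0,-1],[0,0,5,0,0,0,-1],[0,0,0,0,0,0,-1],[0,0,0,0,0,0,-1],[0,0,0,0,0,0,-1],[0,0,0,0,0,0,-1],[0,0,0,0,0,0,-1]]' && python3 -c "
from h import *
delta(.6003,.142,.100,3.5); save('wrist','w12.png')"
```

```text
t: 38.35
tool_pos: [0.4031, 0.1271, 0.203]
tool_rot: [-2.149, -2.291, 0.0]
contact_force: [0.6, -0.7, -2.3]
opening: 0.0114
grip_force: 49.1
t: 39.18
tool_pos: [0.5988, 0.1415, 0.2026]
tool_rot: [-2.152, -2.287, 0.002]
contact_force: [0.5, -0.1, -1.6]
opening: 0.011
grip_force: 49.1
t: 40.02
tool_pos: [0.5992, 0.1417, 0.1475]
tool_rot: [2.152, 2.287, 0.002]
contact_force: [-0.0, -0.1, -1.4]
opening: 0.0109
grip_force: 49.1
t 40.0 pos [0.5992 0.1417 0.1475] yaw 3.49 tilt [ 0.002  0.    -1.   ] q [0.11 0.09 1.71 0.   1.33 0.05]
shift [ 0.2  1.  47.5] turn -0.0 open 0.0109 grip 49.1 F [-0.  -0.1 -1.4]
```

View pics/w12.png

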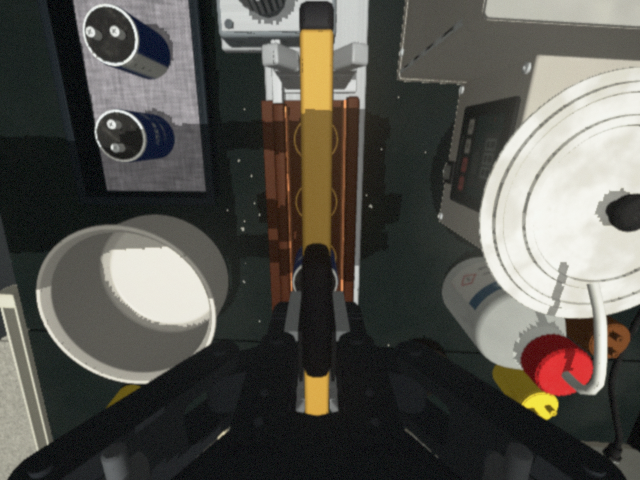

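The bar hangs level, centred over the bracket slot (left bracket near (315,65)). Lowering.

```bash
python3 -m crank '[[0,1,8,0,0,0,-1],[0,0,10,0,0,0,-1],[0,0,10,0,0,0,-1],[0,0,7,0,0,0,-1],[0,0,4,0,0,0,-1],[0,0,3,0,0,0,-1],[0,0,2,0,0,0,-1],[0,0,0,0,0,0,-1],[0,0,0,0,0,0,-1],[0,0,0,0,0,0,-1]]' && python3 -c "
from h import *
delta(.6003,.142,.100,3.5)"
```

```text
t: 40.9
tool_pos: [0.6, 0.1418, 0.1029]
tool_rot: [2.152, 2.288, 0.001]
contact_force: [-0.9, 0.2, -1.3]
opening: 0.011
grip_force: 49.1
t 40.9 pos [0.6    0.1418 0.1029] yaw 3.49 tilt [ 0.001  0.    -1.   ] q [0.11 0.14 1.74 0.   1.26 0.05]
shift [0.2 0.3 2.9] turn -0.0 open 0.011 grip 49.1 F [-0.9  0.2 -1.3]
```

```bash
python3 -m crank '[[0,0,1,0,0,0,-1],[0,0,1,0,0,0,-1],[0,0,1,0,0,0,-1],[0,0,0,0,0,0,-1],[0,0,0,0,0,0,-1],[0,0,0,0,0,0,-1],[0,0,0,0,0,0,-1],[0,0,0,0,0,0,-1],[0,0,0,0,0,0,-1],[0,0,0,0,0,0,-1]]' && python3 -c "
from h import *
delta(.6003,.142,.100,3.5)"
```

```text
t: 41.73
tool_pos: [0.5999, 0.1418, 0.1001]
tool_rot: [2.152, 2.288, 0.001]
contact_force: [-1.5, 0.0, 6.0]
opening: 0.0105
grip_force: 50.0
t 41.7 pos [0.5999 0.1418 0.1001] yaw 3.5 tilt [ 0.001  0.    -1.   ] q [ 0.11  0.15  1.74 -0.    1.25  0.05]
shift [0.2 0.4 0.1] turn -0.0 open 0.0105 grip 50.0 F [-1.5  0.   6. ]
```

The bar is seated (6 N up at contact). Releasing and heading for the knob.

```bash
python3 -m crank '[[0,0,0,0,0,0,0],[0,0,0,0,0,0,0],[0,0,0,0,0,0,0],[0,0,0,0,0,0,0],[0,0,-5,0,0,0,0],[0,0,-15,0,0,0,0],[0,0,-25,0,0,0,0],[0,0,-25,0,0,0,0],[0,0,-20,0,0,0,0],[8,0,-5,0,0,0,0]]' && python3 -m crank '[[15,-3,0,0,0,0,0],[22,-5,0,0,0,0,0],[27,-6,0,0,0,0,0],[27,-6,0,0,0,0,0],[25,-5,0,0,0,0,0],[20,-4,0,0,0,0,0],[12,-2,0,0,0,0,0],[5,0,0,0,0,0,0],[0,0,0,0,0,0,0],[0,0,0,0,0,0,0]]' && python3 -c "
from h import *
delta(.559,.301,.062,60); save('wrist','w13.png')
c=cam('wrist');print(w2px(c,(.559,.301,.09)))
im=cv2.imread('pics/w13.png');cv2.imwrite('pics/w13c.png',cv2.resize(im[130:400,180:480],None,fx=2,fy=2))"
```

```text
t: 42.57
tool_pos: [0.6015, 0.1494, 0.1994]
tool_rot: [2.151, 2.283, 0.009]
contact_force: [1.0, -0.1, 1.1]
opening: 0.0428
grip_force: 0.0
t: 43.4
tool_pos: [0.5586, 0.3003, 0.1935]
tool_rot: [-2.153, -2.288, 0.002]
contact_force: [1.1, -0.5, -0.3]
opening: 0.0426
grip_force: 0.0
t 43.4 pos [0.5586 0.3003 0.1935] yaw 3.5 tilt [-0.001 -0.001 -1.   ] q [ 0.38  0.1   1.63 -0.    1.42  0.32]
shift [  0.8   0.6 131.5] turn -0.986 open 0.0426 grip 0.0 F [ 1.1 -0.5 -0.3]
(np.float64(316.74012458156045), np.float64(243.13935483306298))
```

View pics/w13c.png

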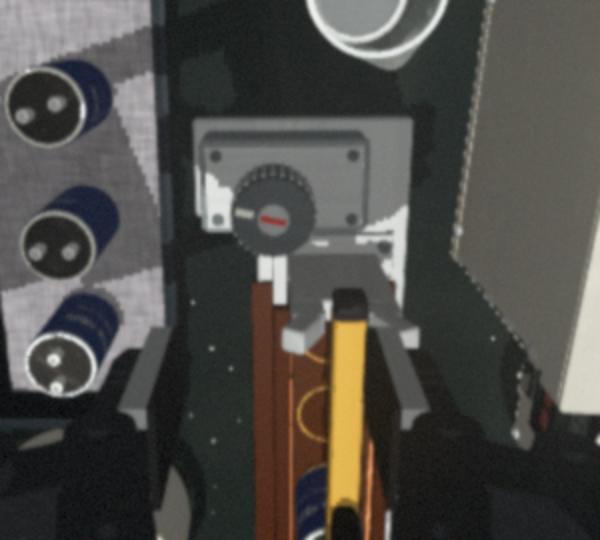

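The bar lies in the left bracket slot, with its end at crop (348,300). The knob top is at (274,215), i.e. px (317,237), so y is about +4 mm from the estimate. The white line points left, the red slightly off it.

```bash
python3 -m crank '[[4,1,5,0,0,-0.0986,0],[0,0,5,0,0,-0.0986,0],[0,0,5,0,0,-0.0986,0],[0,0,5,0,0,-0.0986,0],[0,0,5,0,0,-0.0986,0],[0,0,5,0,0,-0.0986,0],[0,0,5,0,0,-0.0986,0],[0,0,5,0,0,-0.0986,0],[0,0,5,0,0,-0.0986,0],[0,0,5,0,0,-0.0986,0]]' && python3 -m crank '[[0,0,0,0,0,0,0],[0,0,10,0,0,0,0],[0,0,15,0,0,0,0],[0,0,15,0,0,0,0],[0,0,15,0,0,0,0],[0,0,15,0,0,0,0],[0,0,8,0,0,0,0],[0,0,3,0,0,0,0],[0,0,0,0,0,0,0],[0,0,0,0,0,0,0]]' && python3 -c "
from h import *
delta(.559,.304,.062,60)"
```

```text
t: 44.28
tool_pos: [0.5601, 0.3033, 0.144]
tool_rot: [0.809, 3.035, -0.0]
contact_force: [-0.1, 0.3, 0.2]
opening: 0.0426
grip_force: 0.0
t: 45.12
tool_pos: [0.5599, 0.3048, 0.0636]
tool_rot: [0.813, 3.034, 0.0]
contact_force: [-0.7, 0.4, 0.2]
opening: 0.0428
grip_force: 0.0
t 45.1 pos [0.5599 0.3048 0.0636] yaw 59.99 tilt [ 0.001  0.    -1.   ] q [ 0.38  0.23  1.71 -0.    1.2  -0.67]
shift [ 0.4 -1.1  1.6] turn -0.0 open 0.0428 grip 0.0 F [-0.7  0.4  0.2]
```

```bash
python3 -m crank '[[0,0,0,0,0,0,-1],[0,0,0,0,0,0,-1],[0,0,0,0,0,0,-1],[0,0,0,0,0,0,-1],[0,0,0,0,0,0,-1],[0,0,0,0,0,0,-1],[0,0,0,0,0,0,-1],[0,0,0,0,0,0,-1],[0,0,0,0,0,0,-1],[0,0,0,0,0,0,-1]]' 35 && python3 -c "
from h import *
delta(.559,.304,.062,60);print(ctrl.get_obs()['wrist_torque'])"
```

```text
t: 45.95
tool_pos: [0.5594, 0.3034, 0.0648]
tool_rot: [-0.813, -3.034, 0.005]
contact_force: [-4.7, -5.8, 3.9]
opening: 0.0319
grip_force: 34.9
t 46.0 pos [0.5594 0.3034 0.0648] yaw 60.0 tilt [-0.001 -0.003 -1.   ] q [ 0.38  0.23  1.71 -0.    1.2  -0.67]
shift [0.6 0.3 2.8] turn -0.0 open 0.0319 grip 34.9 F [-4.7 -5.8  3.9]
[-0.88856536  0.71183343 -0.08154099]
```

```bash
python3 -m crank '[[0,-1.5,0,0,0,0.05,-1],[0,0,0,0,0,0.09,-1],[0,0,0,0,0,0.09,-1],[0,0,0,0,0,0.09,-1],[0,0,0,0,0,0.09,-1],[0,0,0,0,0,0.09,-1],[0,0,0,0,0,0.09,-1],[0,0,0,0,0,0.09,-1],[0,0,0,0,0,0.09,-1],[0,0,0,0,0,0.09,-1]]' && python3 -c "
from h import *
delta(.559,.304,.062,60);print(ctrl.get_obs()['wrist_torque']); save('wrist','w14.png'); save('top','t14.png')"
```

```text
t: 46.78
tool_pos: [0.5586, 0.3027, 0.0648]
tool_rot: [2.009, 2.415, -0.003]
contact_force: [-4.4, -3.6, 4.2]
opening: 0.0319
grip_force: 35.0
t 46.8 pos [0.5586 0.3027 0.0648] yaw 10.48 tilt [-0.001 -0.002 -1.   ] q [ 0.38  0.23  1.71 -0.    1.2   0.2 ]
shift [1.2 0.7 2.8] turn -0.864 open 0.0319 grip 35.0 F [-4.4 -3.6  4.2]
[-0.63099664  0.76344732  0.07918214]
```

```bash
python3 -m crank '[[0,0,0,0,0,0.03,-1],[0,0,0,0,0,0.03,-1],[0,0,0,0,0,0.03,-1],[0,0,0,0,0,0.03,-1],[0,0,0,0,0,0.03,-1],[0,0,0,0,0,0.03,-1],[0,0,0,0,0,0.03,-1],[0,0,0,0,0,0.03,-1],[0,0,0,0,0,0.03,-1],[0,0,0,0,0,0.03,-1]]' && python3 -c "
from h import *
print(ctrl.get_obs()['wrist_torque'])" && python3 -m crank '[[0,0,0,0,0,0.02,-1],[0,0,0,0,0,0.02,-1],[0,0,0,0,0,0.02,-1],[0,0,0,0,0,0.02,-1],[0,0,0,0,0,0.02,-1],[0,0,0,0,0,0.02,-1],[0,0,0,0,0,0.02,-1],[0,0,0,0,0,0.02,-1],[0,0,0,0,0,0.02,-1],[0,0,0,0,0,0.02,-1]]' && python3 -c "
from h import *
print(ctrl.get_obs()['wrist_torque'])"  && python3 -m crank '[[0,0,0,0,0,0.02,-1],[0,0,0,0,0,0.02,-1],[0,0,0,0,0,0.02,-1],[0,0,0,0,0,0.02,-1],[0,0,0,0,0,0.02,-1],[0,0,0,0,0,0.02,-1],[0,0,0,0,0,0.02,-1],[0,0,0,0,0,0.02,-1],[0,0,0,0,0,0.02,-1],[0,0,0,0,0,0.02,-1]]' && python3 -c "
from h import *
print(ctrl.get_obs()['wrist_torque'])
delta(.559,.304,.062,60)"
```

```text
t: 47.72
tool_pos: [0.5583, 0.3027, 0.0648]
tool_rot: [2.344, 2.091, -0.004]
contact_force: [-5.3, -4.5, 5.9]
opening: 0.0316
grip_force: 35.0
[-0.66211206  0.88890591  0.08301851]
t: 48.55
tool_pos: [0.5581, 0.3027, 0.0648]
tool_rot: [2.541, 1.847, -0.004]
contact_force: [-5.8, -4.0, 5.6]
opening: 0.032
grip_force: 35.0
[-0.64777051  0.95275615  0.10711872]
t: 49.38
tool_pos: [0.5579, 0.3028, 0.0648]
tool_rot: [2.712, 1.585, -0.005]
contact_force: [-6.2, -4.1, 5.0]
opening: 0.0318
grip_force: 35.1
[-0.63503821  1.08431469  0.14507413]
t 49.4 pos [0.5579 0.3028 0.0648] yaw -29.41 tilt [-0.003 -0.002 -1.   ] q [ 0.38  0.23  1.71 -0.    1.21  0.89]
shift [1.6 0.4 2.8] turn -1.56 open 0.0318 grip 35.1 F [-6.2 -4.1  5. ]
```

```bash
python3 -m crank '[[0,0,0,0,0,0.02,-1],[0,0,0,0,0,0.03,-1],[0,0,0,0,0,0.03,-1],[0,0,0,0,0,0.03,-1],[0,0,0,0,0,0.03,-1],[0,0,0,0,0,0.03,-1],[0,0,0,0,0,0.03,-1],[0,0,0,0,0,0.03,-1],[0,0,0,0,0,0.03,-1],[0,0,0,0,0,0.03,-1]]' && python3 -c "
from h import *
print(ctrl.get_obs()['wrist_torque'])" && python3 -m crank '[[0,0,0,0,0,0.03,-1],[0,0,0,0,0,0.03,-1],[0,0,0,0,0,0.03,-1],[0,0,0,0,0,0.03,-1],[0,0,0,0,0,0.03,-1],[0,0,0,0,0,0.03,-1],[0,0,0,0,0,0.03,-1],[0,0,0,0,0,0.03,-1],[0,0,0,0,0,0.03,-1],[0,0,0,0,0,0.03,-1]]' && python3 -c "
from h import *
print(ctrl.get_obs()['wrist_torque'])
delta(.559,.304,.062,60)"
```

```text
t: 50.22
tool_pos: [0.5577, 0.303, 0.0648]
tool_rot: [2.913, 1.175, -0.005]
contact_force: [-7.7, -4.1, 6.1]
opening: 0.0316
grip_force: 35.1
[-0.54866531  1.24606253  0.19371511]
t: 51.05
tool_pos: [0.5575, 0.3032, 0.0648]
tool_rot: [3.056, 0.727, -0.006]
contact_force: [-7.7, -2.1, 6.5]
opening: 0.0318
grip_force: 35.1
[-0.43925531  1.28791341  0.19937996]
t 51.0 pos [0.5575 0.3032 0.0648] yaw -63.23 tilt [-0.003 -0.001 -1.   ] q [0.38 0.23 1.71 0.   1.21 1.48]
shift [ 1.7 -0.   2.8] turn -2.151 open 0.0318 grip 35.1 F [-7.7 -2.1  6.5]
```

The torque has levelled at about 0.2 N m, so the knob is slipping. Releasing with a small opening and lifting to check the marks.

```bash
python3 -m crank '[[0,0,0,0,0,0,-0.1],[0,0,0,0,0,0,-0.1],[0,0,0,0,0,0,-0.1],[0,0,0,0,0,0,-0.1],[0,0,-5,0,0,0,-0.1],[0,0,-10,0,0,0,-0.1],[0,0,-20,0,0,0,-0.1],[0,0,-25,0,0,0,-0.1],[0,0,-25,0,0,0,-0.1],[0,0,-25,0,0,0,-0.1]]' && python3 -c "
from h import *
delta(.559,.304,.062,60); save('wrist','w15.png')
im=cv2.imread('pics/w15.png');cv2.imwrite('pics/w15c.png',np.hstack([cv2.resize(im,(533,400)),cv2.resize(im[160:320,265:371],(265,400))]))"
```

```text
t: 51.88
tool_pos: [0.5589, 0.3033, 0.1755]
tool_rot: [-3.056, -0.728, -0.001]
contact_force: [1.0, -1.0, 0.2]
opening: 0.0383
grip_force: 0.0
t 51.9 pos [0.5589 0.3033 0.1755] yaw -63.19 tilt [ 0.001  0.    -1.   ] q [ 0.38  0.12  1.64 -0.    1.38  1.48]
shift [  0.2  -0.6 113.5] turn -2.15 open 0.0383 grip 0.0 F [ 1.  -1.   0.2]
```

View pics/w15c.png

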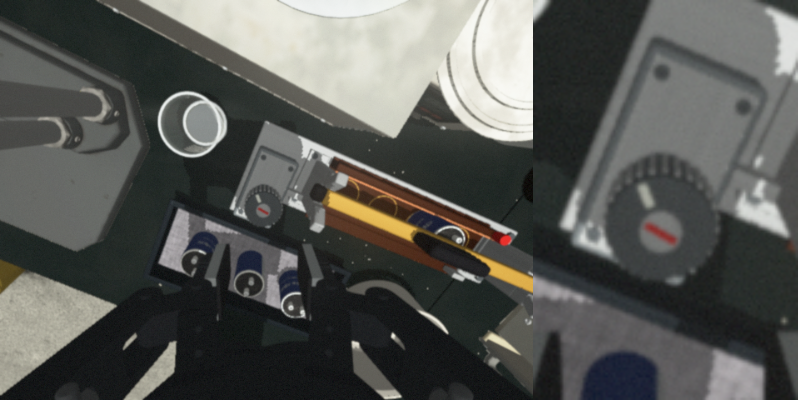

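The picture shows the white mark about 33° clockwise of the red line, so the slip is about 0.55 rad. The bar is in the brackets, the reference is clamped, the three cans are upright in the tray, and the gripper is clear.

```bash
python3 -m crank '[[0,0,-10,0,0,0,-0.1],[0,0,-15,0,0,0,-0.1],[0,0,-15,0,0,0,-0.1],[0,0,-10,0,0,0,-0.1],[0,0,0,0,0,0,-0.1],[0,0,0,0,0,0,-0.1],[0,0,0,0,0,0,-0.1],[0,0,0,0,0,0,-0.1],[0,0,0,0,0,0,-0.1],[0,0,0,0,0,0,-0.1]]' && python3 -c "
from station import ctrl
print(ctrl.finish_job())"
```

```text
t: 52.77
tool_pos: [0.5584, 0.3031, 0.2223]
tool_rot: [3.056, 0.728, -0.003]
contact_force: [-0.9, 0.5, 0.5]
opening: 0.0383
grip_force: 0.0
the job is handed in; nothing more can be done
None
```

The job is handed in after about 53 s of robot time: three aged cans in the tray, the reference clamped under the bar, knob slipped about 0.55 rad and released; I viewed 18 pictures, four over the limit of 14.

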